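Stow the soap in the latched soap box

ROBOT

A 7-joint arm with a two-finger parallel gripper is mounted at the origin on the work surface. World frame = base frame: x ahead of the robot, y to its left, z up, the work surface at z = 0. Lengths are in m, angles in rad, forces in N, time in s.
With the tool pointing down it reaches from about 0.4 to 0.875 m from the base axis. Payload 19.3 kg.
Tool frame: the origin (TCP) lies midway between the tips of the shut fingers; the grasp point (between the pads) lies behind it (bot.pinch_z is the z of the grasp point in the tool frame, in m); z points along the fingers, x is the direction in which the jaws open and shut, and the axes are right-handed (so a half turn about z gives the same grasp; the last joint's range is limited). The gripper opens to 85 mm and grips with 20 to 120 N. Pads are 22 mm wide; open, the fingers measure 114 mm over their backs; the gripper's body (76 mm by 85 mm) begins 54 mm behind the grasp point. The pads swing forward as they close: fully open they stand 13 mm farther back than shut.
Start: joints at [-1.352, 0.521, -0.036, 1.599, 0.021, 1.021, -0.113], TCP at [0.178, 0.599, 0.231] pointing down, gripper open.
Joint ranges: [-2.91, 2.91], [-0.3, 2.13], [-1.5, 1.42], [0.17, 2.43], [-1.26, 4.41], [0.16, 1.93], [-2.52, 2.52]. Speed limits (rad/s): [1.89, 1.89, 2.39, 2.39, 3.01, 3.01, 3.01].

INTERFACE

Orientations are given as [roll, pitch, yaw] about the fixed x, y, z axes, in that order (R = Rz(yaw) Ry(pitch) Rx(roll)).
In Python, from rig import bot gives the robot as it stands. The module is installed in compiled form; this text tells all that it offers. Calls block until the motion is done:
- bot.move_ptp(position, orientation): joint-space move of the TCP to a pose.
- bot.movel(position, frame=None, speed=0.15, guard=None): straight line of the TCP; frame=None keeps the orientation; speed is the mean speed in m/s. With guard (N) it stops when the force on the tool has changed by that much, and returns True; else False.
- bot.move_joints(angles): joint-space move.
- bot.let_go() and bot.close_gripper(newtons=None): open the fingers fully, or close them until they stop; newtons is the grip in N (None keeps the last).
- bot.pause(seconds).
- bot.inverse_kinematics(position, orientation): joint angles nearest the present ones, or None.
- bot.sense(): the state.
- bot.get_image(name): name is "scene" or "top" or "wrist"; returns a dict with "image" (400x640x3 uint8, red, green, blue), "depth" (400x640 float32, m along the optical axis (not along the pixel's ray), 0 where there is no reading), "fovy" (degrees; the focal length in pixels is half the picture's height over the tangent of half this angle, whatever the lens; pixels are square), "cx", "cy" (the principal point, pixels), "R" (3x3) and "t" (3): a world point X has camera coordinates R X + t; the wrist camera has in their place "mount" (4x4, takes a point from camera to tool coordinates, whose origin is the TCP and whose axes are the tool frame's). Camera axes: x right, y down, z forward; pixel columns grow to the right and rows downward; lengths in m; the calibration is good to about 2 mm. The wrist camera is an equidistant fisheye: a pixel r from the principal point sees the ray r / f radians off the axis. A picture is of the moment at which its call begins: read the wrist's pose just before it.
A pose or a line that the arm cannot do raises bot.IKError and nothing moves.
- bot.finish_job(): hands the job in, once; it reports no verdict.
The state is a dict: "clock": time; "joint_positions": joint angles; "qvel": joint speeds; "joint_efforts": joint torques, N m; "tcp_pos": TCP position; "tool_rot": TCP orientation; "contact_force": force on the tool from outside, world axes, zero at the start; "moment": the same for the moment, N m; "finger_gap": opening from 0.0 (shut) to 1.0 (fully open).
Only numpy, scipy, OpenCV 4.12 (cv2) and the standard library are available. Lean on these libraries where they do the work, as an engineer would, in place of code of your own. Each camera call takes 0.05 s, during which the arm holds its last target. There are 200 camera calls.

TASK

Press down the blue thumb latch of the white soap box until its sprung lid pops open, lay the bar of soap from the blue dish inside the box, and snap the lid shut so that the latch holds it. Push the box, latch and lid gently, as the plastic breaks when forced, and leave the lota, the toothbrush cup and the jar standing where they are.

Things in the scene. Friction and masses are not known exactly. Their poses are not given: they have to be found in the camera images.
- box_foot (a point): Underside centre of the fixed grey foot under the white soap box, on the rack surface; z up, -x towards the latch side. The case stands on it on a height setting of 0 to 12 mm, NOT reported, new each time: case, lid and latch all stand higher by it than stated: feel for them. Case 76 (x) by 112 (y) mm outside, walls and floor 4, inner floor at z 20, rim at z 54 (setting 0).
- paddle0 (a point): On the box, axes as box_foot, at its (x,y,z) = (-70,0,41) mm: the place to press on the top face of the blue thumb paddle if the height setting were 0 (the paddle is 0 to 12 mm higher). Paddle: level at rest, 36 mm wide (y), from 21 mm behind this point to 14 mm farther out (-x). Where it begins, an upright of the same piece rises 28 mm and hooks over the lid's front edge.
- hinge0 (a point): Middle of the lid's hinge axis (along y), axes as box_foot, at its (x,y,z) = (38,0,54) mm, if the height setting were 0 (the hinge is 0 to 12 mm higher, like the rest). It is on the side away from the latch. The shut lid reaches from here 76 mm to -x, 112 mm wide, 5 mm thick above this height, with a 30 mm wide tongue 5 mm farther at mid front for the hook.
- latch (a joint): Rocking of the thumb paddle, rad: 0 at rest, grows as its outer end goes down, hard stop 0.27. Pivot along y, 24 mm behind (+x of) paddle0 and 3 mm lower. Sprung: 2 to 3 N near paddle0 start it, at 0.2 rad (3 to 5 mm down, 4 to 7 N) the lid is let go, the stop comes at 5 to 9 N. The upright's top leans out (-x) up to 8 mm as the paddle goes down.
- lid (a joint): Lid angle, rad: 0 shut and latched. A spring (0.08 N m) swings it open to its stop at 2.0, leaning back away from the latch; push it shut against the spring. In the last 0.1 rad (8 mm at the front edge) its tongue forces the sloping hook aside: about 8 to 12 N on top near mid front; then it snaps and the force falls. Past 0 it gives only 0.035 rad (2.5 mm) before a hard stop.
- soap: Bar of soap, beige, rigid, 34 (its x) by 54 (its y) by 24 high, 80 g, lying flat in the dish; origin at the centre of its underside, z up.
- dish: Loose shallow blue soap dish with drain holes, 94 (x) by 124 (y), floor 4 thick, rim 8 high; origin at the centre of its underside. The soap lies near its middle.
- lota: Stainless lota, bystander, loose: 94 mm across, 98 high, origin at the centre of its underside, z up.
- cup: White ceramic toothbrush cup with a green toothbrush in it (one piece), bystander, loose: cup 68 across and 90 high, brush up to 167 high; origin at the centre of its underside, z up.
- jar: Closed white plastic jar, bystander, loose: 64 across, 85 high; origin at the centre of its underside, z up.
There are look-alikes about, which are no part of the job. There is more than one size of the soap; the job needs the smallest.

How it is judged:
By the outcome, as a careful person would: the job done as asked, in the order asked, and still so for the second after the job is handed in, with the robot touching nothing.
It also fails if it takes over 72 s, if anything falls off the work surface, if the arm or the gripper's body presses on something with over 40 N, if the wrist force passes 120 N, or if a joint passes its speed limit or range.

## Working session

There is one attempt and no reset: what is moved stays moved. The work goes in short steps, each a Python script; the robot and the scene stay as the last script left them, time stands still between calls to the robot, and variables do not carry over. Pictures are saved under pics/ and viewed, about 8 in all and at most 12, crops included, and the job is handed in when it is done.

```bash
mkdir -p pics; cat > h.py <<'E'
import numpy as np, cv2
from rig import bot
def grab(n):
    d=bot.get_image(n); np.savez(f'{n}.npz',**d); return d
def cloud(d):
    f=200/np.tan(np.radians(d['fovy'])/2); z=d['depth']
    v,u=np.mgrid[:z.shape[0],:z.shape[1]]
    P=np.stack([(u-d['cx'])/f*z,(v-d['cy'])/f*z,z],-1)
    return (P-d['t'])@d['R']
def save(im,n): cv2.imwrite('pics/'+n,cv2.cvtColor(im,cv2.COLOR_RGB2BGR))
E
python3 - <<'E'
from h import *
for n in('scene','top'):
    d=grab(n); print(n,d['fovy'],d['cx'],d['cy'],d['R'].round(3).tolist(),d['t'].round(3)); save(d['image'],n+'.png')
s=bot.sense(); print(s['clock'],s['contact_force'],s['tool_rot'],bot.pinch_z)
E
```

```text
scene 55.99476010846995 320.45323347841133 199.73368392484454 [[-0.634, 0.773, 0.006], [0.429, 0.358, -0.829], [-0.643, -0.523, -0.559]] [ 0.239 -0.124  1.5  ]
top 47.01786677838676 321.8649185303443 202.31046836368455 [[0.004, -1.0, 0.013], [-0.989, -0.006, -0.148], [0.148, -0.013, -0.989]] [0.017 0.445 1.205]
0.1 [-0.60632954 -0.76142911  0.55518589] [3.14151029e+00 9.86619725e-04 1.28196263e+00] -0.0187
```

View pics/top.png

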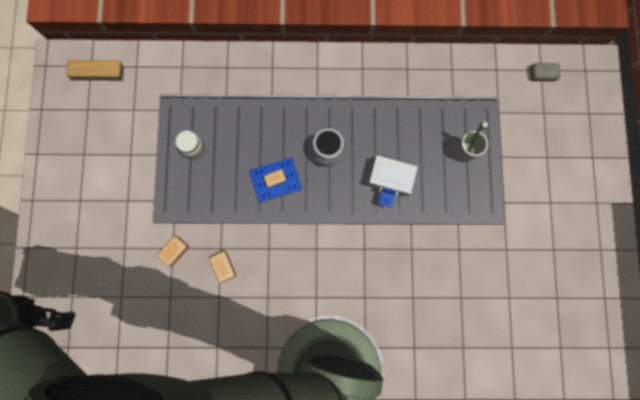

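View pics/scene.png

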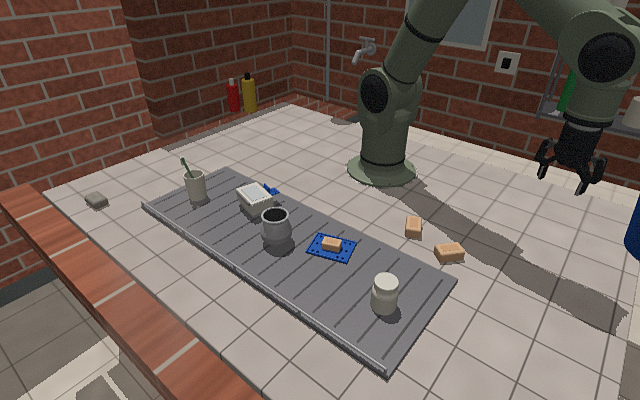

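The top view shows the white box at px (393,175) with its blue paddle at (387,198), lota (327,146), cup (474,145), jar (188,144) and blue dish (276,180). Soap candidates are (275,178) in the dish, (172,251), (222,266) and a long bar at (95,70). The one in the dish fits the description and looks smallest, so I'll measure them all and confirm it in a crop.

```bash
python3 - <<'E'
from h import *
d=dict(np.load('top.npz')); P=cloud(d); im=d['image']; hsv=cv2.cvtColor(im,cv2.COLOR_RGB2HSV)
def rep(n,m,lo=None):
    k,l,st,c=cv2.connectedComponentsWithStats(m.astype('uint8'))
    for i in range(1,k):
        if st[i,4]<60: continue
        mm=(l==i)&(d['depth']>0); q=P[mm]; z=np.median(q[:,2]); q=q[abs(q[:,2]-z)<.012]
        (cx,cy),(w,h),a=cv2.minAreaRect((q[:,:2]*1000).astype('float32'))
        b=cv2.boxPoints(((cx,cy),(w,h),a)); e=b[1]-b[0]; e2=b[2]-b[1]; L=e if np.hypot(*e)>np.hypot(*e2) else e2
        print(n,'px',c[i].round(),st[i,4],'xy',round(cx),round(cy),'size',round(w),round(h),'longdir deg',np.degrees(np.arctan2(L[1],L[0])).round(1),'z',(z*1000).round(1),'mean',(q.mean(0)*1000).round(1))
H,S,V=[hsv[...,i].astype(int) for i in range(3)]
roi=np.zeros(H.shape,bool); roi[50:300,20:600]=1
rep('blue',(H>105)&(H<130)&(S>150)&(V>60)&roi)
rep('tan',(H>8)&(H<25)&(S>70)&(V>150)&roi)
rep('white',(S<40)&(V>170)&roi&(P[...,2]>.04))
rep('tall',roi&(P[...,2]>.06))
for u,v in((200,200),(340,200),(450,200),(350,110),(300,250)): print(P[v,u].round(4))
a=cv2.resize(im[130:285,145:430],None,fx=2.8,fy=2.8,interpolation=cv2.INTER_CUBIC); save(a,'crop.png')
E
```

```text
blue px [275. 180.] 1113 xy 510 147 size 93 121 longdir deg -72.9 z 15.9 mean [508.9 147.5  16.1]
blue px [386. 197.] 193 xy 452 -149 size 33 35 longdir deg -17.0 z 58.7 mean [ 453.1 -149.3   58.3]
tan px [92. 68.] 840 xy 820 660 size 49 149 longdir deg -89.7 z 38.6 mean [819.6 660.3  38.6]
tan px [274. 178.] 212 xy 510 148 size 31 51 longdir deg -66.2 z 39.9 mean [509.3 148.2  39.7]
tan px [171. 251.] 491 xy 314 418 size 47 73 longdir deg -40.2 z 32.3 mean [313.8 417.3  32.2]
tan px [222. 267.] 506 xy 273 284 size 74 46 longdir deg 25.3 z 32.6 mean [272.2 282.8  32.3]
white px [186. 141.] 340 xy 596 373 size 53 53 longdir deg 3.5 z 96.5 mean [595.7 373.2  96.8]
white px [393. 174.] 1168 xy 515 -167 size 110 76 longdir deg 74.7 z 75.9 mean [ 515.1 -167.6   75.9]
tall px [474. 142.] 517 xy 593 -375 size 66 67 longdir deg -49.1 z 94.2 mean [ 592.9 -376.1   96.2]
tall px [327. 147.] 959 xy 589 6 size 75 76 longdir deg -2.1 z 108.9 mean [588.6   6.1 110. ]
tall px [188. 143.] 517 xy 595 373 size 56 55 longdir deg 72.7 z 95.4 mean [593.5 372.6  96.3]
tall px [393. 175.] 1388 xy 513 -166 size 112 94 longdir deg 74.6 z 75.8 mean [ 513.9 -166.    75.7]
[0.4524 0.3512 0.015 ]
[ 0.4549 -0.0306  0.0138]
[ 0.4575 -0.3346  0.0083]
[ 0.7128 -0.0595  0.0118]
[ 0.3187  0.078  -0.0014]
```

View pics/crop.png

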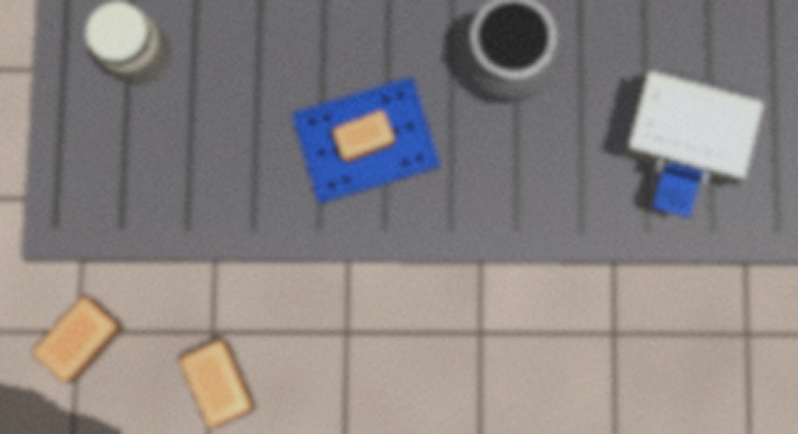

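The dish soap measures about 31×51 mm, against 47×73 mm for the two at px (172,251) and (222,266). It lies in the dish and its top is at 40 mm (rack 12 + floor 4 + 24), so it is the right one. The lid top at 76 mm and the paddle at 58.5 mm both put the height setting at about 5 mm. Next I press the latch.

```bash
cat >> h.py <<'E'
YAW=np.radians(-15.4); C=np.array([.5145,-.167])
def W(x,z,y=0.):   # box-frame mm -> world m (z world m above rack origin incl.)
    c,s=np.cos(YAW),np.sin(YAW); return [C[0]+(c*x-s*y)/1000,C[1]+(s*x+c*y)/1000,z/1000]
O=[np.pi,0,YAW+np.pi/2]
def st():
    s=bot.sense(); return round(s['clock'],2),(s['tcp_pos']*1000).round(1),s['contact_force'].round(2),round(s['finger_gap'],3)
E
python3 - <<'E'
from h import *
bot.close_gripper(30); print(st())
bot.move_ptp(W(-74,150),O); print(st())
bot.movel(W(-74,72),speed=.1); print(st())
f0=bot.sense()['contact_force'][2]
print(bot.movel(W(-74,46),speed=.015,guard=1.5)); print(st(),f0)
E
```

```text
(0.87, array([178. , 599.1, 231.3]), array([ 0.58,  0.13, -0.34]), -0.001)
(3.67, array([ 443.5, -146.8,  150. ]), array([-0.3 ,  1.32, -0.85]), -0.001)
(4.61, array([ 443.4, -147.4,   72.4]), array([ 0.14, -0.27, -0.17]), 0.001)
True
(5.63, array([ 443. , -147.3,   56.8]), array([ 0.33, -0.  ,  0.78]), -0.001) -0.16540753282617743
```

```bash
python3 - <<'E'
from h import *
z=56.8
for i in range(9):
    z-=.8
    g=bot.movel(W(-74,z),speed=.02,guard=7); f=[bot.sense()['contact_force'][2] for _ in range(3)]
    print(st(),g)
    if np.mean(f)>7.5: break
    if i>=5:
        d=bot.get_image('top'); v=np.median(d['image'][165:185,385:405],axis=(0,1)); zz=np.median(cloud(d)[168:182,385:405,2]); print(v,zz.round(3))
        if zz<.065 or zz>.085: break
d=bot.get_image('top'); save(cv2.resize(d['image'][100:240,300:500],None,fx=3,fy=3),'press.png')
E
```

```text
(5.88, array([ 443. , -147.3,   55.9]), array([-0.24,  0.88,  1.72]), -0.002) False
(6.13, array([ 443. , -147.3,   55.2]), array([-2.29, -0.74,  2.52]), 0.003) False
(6.38, array([ 443. , -147.3,   54.3]), array([-2.96,  1.09,  4.05]), -0.003) False
(6.63, array([ 443. , -147.3,   53.6]), array([-3.57,  0.97,  5.33]), 0.002) False
(6.88, array([ 443.1, -147.4,   52.8]), array([-3.4 ,  0.69,  4.28]), -0.001) False
(7.13, array([ 443.1, -147.4,   52. ]), array([-4.13,  1.05,  6.31]), -0.003) False
[52. 57. 48.] 0.668
```

View pics/press.png

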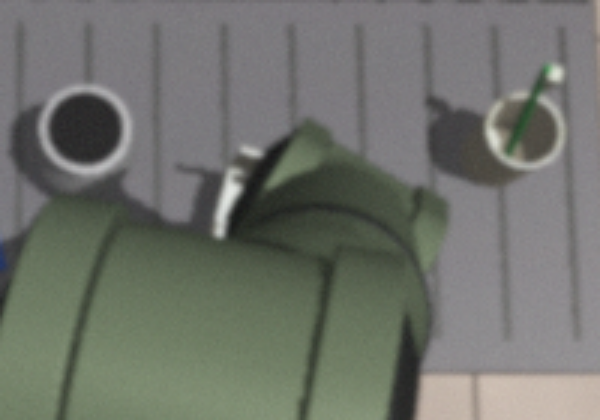

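In this view the arm hides the box, so I check with the scene camera.

```bash
python3 - <<'E'
from h import *
d=bot.get_image('scene'); save(cv2.resize(d['image'][120:260,170:370],None,fx=3,fy=3),'press2.png')
P=cloud(d); q=P[(abs(P[...,0]-.53)<.1)&(abs(P[...,1]+.18)<.1)&(P[...,2]<.16)]; print(np.percentile(q[:,2],[50,90,97]))
print(st())
E
```

```text
[0.03585055 0.13235266 0.14807186]
(7.28, array([ 443.2, -147.4,   52. ]), array([-3.75,  1.03,  5.59]), 0.002)
```

View pics/press2.png

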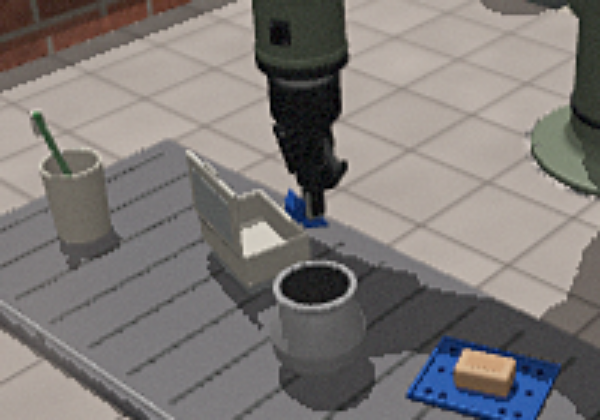

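The lid stands open at px (215,205). Next I lift away and refine the soap pose with the wrist camera.

```bash
python3 - <<'E'
from h import *
from scipy.spatial.transform import Rotation as Ro
bot.movel(W(-76,150),speed=.15); bot.let_go()
c=np.array([.510,.148]); yaw=np.radians(20)
bot.move_ptp([c[0],c[1],.16],[np.pi,0,yaw]); bot.pause(.2)
s=bot.sense(); d=bot.get_image('wrist'); im=d['image']; save(im,'wrist.png')
f=200/np.tan(np.radians(d['fovy'])/2)
hsv=cv2.cvtColor(im,cv2.COLOR_RGB2HSV); m=((hsv[...,0]>6)&(hsv[...,0]<26)&(hsv[...,1]>60)&(hsv[...,2]>110)).astype('uint8')
k,l,stt,cc=cv2.connectedComponentsWithStats(m)
R=Ro.from_euler('xyz',s['tool_rot']).as_matrix(); M=d['mount']; print(d['fovy'],M.round(3).tolist(),st())
for i in range(1,k):
    if stt[i,4]<150: continue
    v,u=np.nonzero(l==i); x=(u-d['cx'])/f; y=(v-d['cy'])/f; t=np.hypot(x,y)+1e-9
    r=np.stack([x/t*np.sin(t),y/t*np.sin(t),np.cos(t)],-1)@M[:3,:3].T@R.T
    o=s['tcp_pos']+R@M[:3,3]; p=o+r*((.040-o[2])/r[:,2])[:,None]
    q=p[:,:2]*1000; (a,b),(w,h),an=cv2.minAreaRect(q.astype('float32'))
    ev,V=np.linalg.eigh(np.cov(q.T)); print(cc[i].round(),stt[i,4],'rect',round(a,1),round(b,1),round(w),round(h),round(an,1),'mean',q.mean(0).round(1),'long',np.degrees(np.arctan2(V[1,1],V[0,1])).round(1),np.sqrt(12*ev).round(1))
E
```

```text
65.70646984690485 [[1.0, -0.001, 0.001, 0.002], [0.0, 0.959, 0.283, -0.072], [-0.001, -0.283, 0.959, -0.142], [0.0, 0.0, 0.0, 1.0]] (10.4, array([510.2, 147.2, 160.1]), array([0.39, 0.38, 0.01]), 0.998)
[141.   9.] 1072 rect 289.6 262.1 78 26 6.1 mean [287.5 264.8] long -170.3 [21.8 66.9]
[323. 193.] 1767 rect 512.1 150.4 33 52 21.6 mean [513.6 151.2] long 110.9 [31.  51.5]
[625. 278.] 1369 rect 1027.2 203.8 133 114 89.9 mean [1012.3  188.5] long 126.2 [ 86.8 124.5]
[590. 339.] 1421 rect 1026.7 59.3 135 114 89.1 mean [1023.    70.3] long 119.2 [101.1 122. ]
```

View pics/wrist.png

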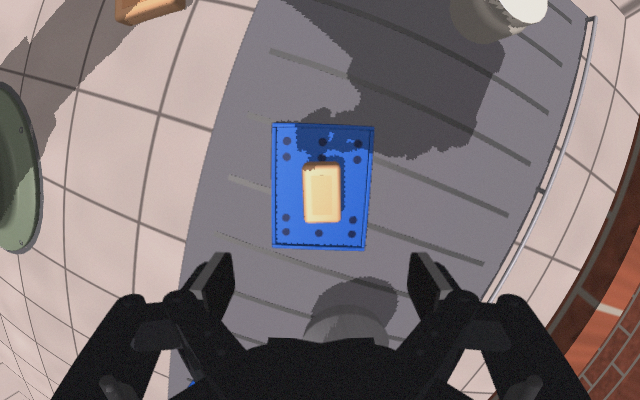

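The wrist picture shows the soap in the middle of the dish at px (323,193), long side at 111°. I grasp it there, close to its top.

```bash
python3 - <<'E'
from h import *
o=[np.pi,0,np.radians(21)]
bot.move_ptp([.5112,.1493,.075],o)
print(bot.movel([.5112,.1493,.0325],speed=.08,guard=6),st())
bot.close_gripper(35); print(st())
bot.movel([.5112,.1493,.170],speed=.15); print(st())
d=bot.get_image('wrist'); save(d['image'][150:,120:520],'grip.png')
E
```

```text
False (11.52, array([511.3, 149.1,  32.5]), array([-0.11, -0.33, -0.72]), 1.0)
(12.04, array([511.3, 149.4,  32.9]), array([-1.06, -0.79,  8.  ]), 0.382)
(13.11, array([510.8, 149.3, 169.3]), array([-0.17,  0.12, -0.61]), 0.381)
```

View pics/grip.png

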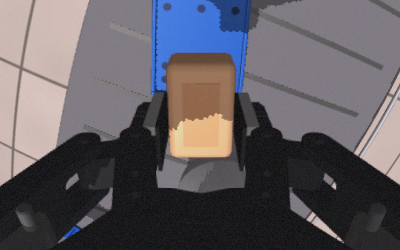

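```bash
python3 - <<'E'
from h import *
bot.movel([.5112,.1493,.20],speed=.2)
bot.move_ptp(W(0,200),O); print(st())
print(bot.movel(W(0,85),speed=.12,guard=4),st())
print(bot.movel(W(0,60.5),speed=.06,guard=3),st())
bot.let_go(); print(st())
bot.movel(W(0,190),speed=.15)
bot.movel(W(-60,210),speed=.2); print(st())
d=bot.get_image('scene'); save(cv2.resize(d['image'][120:260,170:370],None,fx=3,fy=3),'placed.png')
E
```

```text
(14.76, array([ 514.6, -166. ,  199.5]), array([ 0.79,  0.78, -0.19]), 0.386)
False (15.87, array([ 514.9, -167.1,   85.6]), array([0.6 , 0.09, 0.02]), 0.381)
False (16.43, array([ 514.3, -167.1,   60.3]), array([-0.2 , -0.52, -0.2 ]), 0.381)
(16.99, array([ 514.5, -167. ,   60.5]), array([0.09, 0.33, 0.47]), 1.0)
(18.48, array([ 456.6, -150.8,  209.8]), array([ 0.19, -0.13, -0.51]), 1.0)
```

View pics/placed.png

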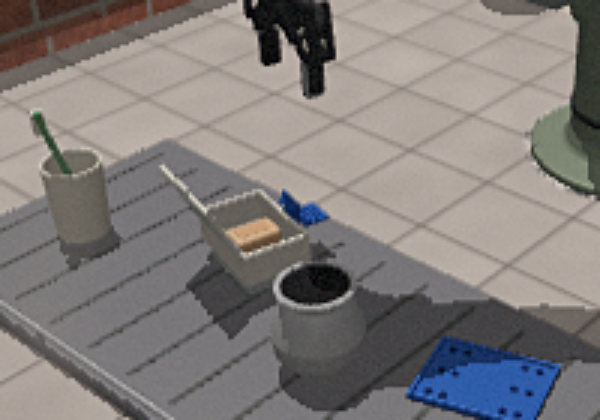

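Soap lies flat in the box at px (252,236), the lid is fully back, and nothing else has moved. Next I swing the lid over from behind along its arc and press it.

```bash
python3 - <<'E'
from h import *
Z=70.5
bot.close_gripper(30)
bot.movel(W(0,230),speed=.25); bot.movel(W(112,230),speed=.25)
print(bot.movel(W(112,126),speed=.15,guard=5),st())
print(bot.movel(W(52,126),speed=.08,guard=5),st())
for th in np.linspace(1.5,.2,9):
    r=55+16*(1.5-th)/1.3
    x=38-r*np.cos(th)+5*np.sin(th)+11; z=Z+r*np.sin(th)+5*np.cos(th)
    g=bot.movel(W(x,z),speed=.07,guard=6); print(round(th,2),g,st())
    if g: break
E
```

```text
False (21.13, array([ 622.8, -197. ,  127.1]), array([ 0.91, -0.98,  0.19]), 0.001)
False (22.03, array([ 565.1, -180.9,  126.1]), array([ 0.56, -0.15,  0.29]), -0.003)
1.5 False (22.28, array([ 562.8, -180.3,  125.6]), array([ 2.18, -0.8 ,  1.46]), -0.005)
1.34 False (22.57, array([ 553.6, -177.8,  127.2]), array([ 1.12, -0.68,  1.14]), 0.002)
1.18 False (22.86, array([ 544.2, -175.2,  126.9]), array([ 0.16, -0.79,  0.7 ]), 0.0)
1.01 False (23.15, array([ 534.6, -172.5,  124.9]), array([ 0.73, -0.81,  1.01]), 0.001)
0.85 False (23.45, array([ 525.1, -169.9,  121.1]), array([0.8 , 0.85, 1.58]), 0.002)
0.69 False (23.75, array([ 516.1, -167.4,  115.5]), array([0.44, 0.03, 1.39]), -0.002)
0.52 False (24.06, array([ 507.9, -165.2,  108.2]), array([ 0.81, -0.16,  1.66]), -0.002)
0.36 False (24.38, array([ 500.9, -163.3,   99.5]), array([-0.11, -0.1 ,  1.87]), 0.001)
0.2 False (24.69, array([ 495.3, -161.7,   89.3]), array([-1.25, -0.04,  1.94]), -0.002)
```

The lid follows at about 2 N. Next comes the snap, in small guarded steps.

```bash
python3 - <<'E'
from h import *
bot.movel(W(-22,84),speed=.04,guard=8); print(st())
pk=0; z=84
while z>74.2:
    z-=.7; g=bot.movel(W(-22,z),speed=.02,guard=8)
    f=np.mean([bot.sense()['contact_force'][2] for _ in range(4)]); print(round(z,1),g,f.round(2),st()[1][2])
    if f>15 or (z<75.4 and f<pk-3): break
    pk=max(pk,f)
print(st())
E
```

```text
(24.99, array([ 493.2, -161.2,   83.9]), array([0.19, 0.86, 0.69]), 0.004)
83.3 False 1.45 83.3
82.6 False 5.95 82.7
81.9 False 5.42 82.0
81.2 False 6.44 81.2
80.5 False 6.72 80.6
79.8 False 7.79 79.9
79.1 False 7.54 79.2
78.4 False -0.67 78.4
77.7 False -0.18 77.6
77.0 False -0.61 76.9
76.3 False -0.31 76.3
75.6 False 2.34 75.6
74.9 False 1.4 74.9
(28.24, array([ 493.3, -161.1,   74.9]), array([1.  , 0.28, 1.4 ]), 0.003)
```

The force built up to 7.8 N and then dropped at z 78.4, as a snap should. I lift and check.

```bash
python3 - <<'E'
from h import *
bot.movel(W(-22,85),speed=.03); print(st())
bot.movel(W(-10,200),speed=.2); bot.let_go()
bot.move_ptp([.25,.45,.25],[np.pi,0,1.28]); bot.pause(.5); print(st())
d=grab('top'); P=cloud(d); a=d['image'][120:220,120:520]
b=bot.get_image('scene')['image'][150:270,170:410]
save(np.vstack([cv2.resize(a,(800,200)),cv2.resize(b,(800,400))]),'final.png')
hsv=cv2.cvtColor(d['image'],cv2.COLOR_RGB2HSV); m=(hsv[...,1]<40)&(hsv[...,2]>170)&(P[...,2]>.04); m[:,:360]=0; m[:,430:]=0
q=P[m]*1000; print('lid',q.mean(0).round(1),len(q),np.percentile(q[:,2],[5,50,95]).round(1))
pl=np.linalg.lstsq(np.c_[q[:,:2],np.ones(len(q))],q[:,2],rcond=None)[0]; print('tilt',pl[:2].round(3))
for n,(x,y) in dict(cup=(.593,-.375),lota=(.589,.006),jar=(.595,.373)).items():
    k=(abs(P[...,0]-x)<.07)&(abs(P[...,1]-y)<.07)&(P[...,2]>.06); r=cv2.minAreaRect((P[k][:,:2]*1000).astype('float32')); print(n,np.round(r[0],1))
E
```

```text
(28.73, array([ 493.4, -161.1,   85.2]), array([ 0.33, -0.19, -0.36]), 0.004)
(33.11, array([250., 450., 250.]), array([-0.49, -0.27, -0.66]), 0.999)
lid [ 501.3 -156.5  140.1] 1236 [  72.1   76.1 1257.5]
tilt [-3.049  1.546]
cup [ 591.9 -375.1]
lota [584.7   5.3]
jar [592.8 372.4]
```

View pics/final.png

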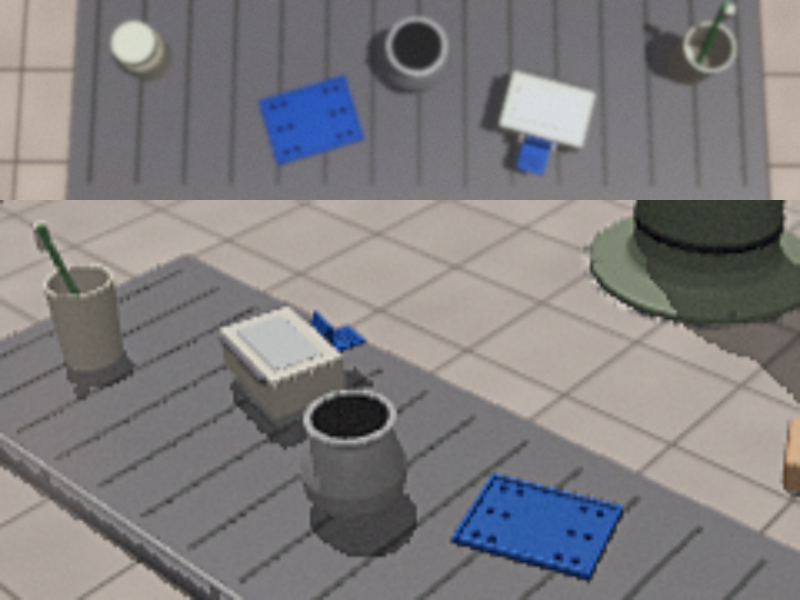

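The lid is shut and hooked: its top reads 76.1 mm now and 75.9 mm at the start. The bystanders are in place.

```bash
python3 -c "
from h import *
bot.finish_job(); print(st())"
```

```text
the job is handed in; nothing more can be done
the job is handed in; nothing more can be done
```

The job is done and handed in, at about 33 s on the robot's clock. I pressed the latch at up to about 6 N until the lid popped open. The smallest soap, the one in the dish, then went flat inside the box. I swung the lid over at about 2 N and pressed it shut: the force peaked at 7.8 N, then fell away as it snapped.

**Last checks:**
- **Lid:** with the arm away, it sits shut at its starting height (76.1 mm now, 75.9 mm before), and the hook shows over it in the pictures.
- **Bystanders:** the cup, lota and jar read within 1–4 mm of where they started. I put that down to measurement noise, because the arm never touched them.
- **Failed check:** my check of the lid's tilt gave no usable number, because stray pixels got into it. I relied on the lid height and the pictures instead.
- **Soap release:** I let the soap go an estimated 8 mm above the box floor, so that the opening fingers would clear the walls.

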